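# Stack the instrument cassettes, heavier one below

### The arm

A 6-joint arm with a two-finger parallel gripper is mounted at the origin on the work surface. World frame = base frame: x ahead of the robot, y to its left, z up, the work surface at z = 0. Lengths are in m, angles in degrees, forces in N, time in s.
With the tool pointing down it reaches from about 0.25 to 0.725 m from the base axis. Payload 9.7 kg.
Tool frame: the origin (TCP) lies midway between the tips of the shut fingers; the grasp point (between the pads) lies 19 mm behind it (bot.hold_point_z is the distance from the TCP to the grasp point, in m); z points along the fingers, y is the line along which they close (so a half turn about z gives the same grasp; the last joint's range is limited). The gripper opens to 85 mm and grips with 20 to 120 N. Pads are 22 mm wide; open, the fingers measure 114 mm over their backs; the gripper's body (76 mm by 85 mm) begins 54 mm behind the grasp point. The pads swing forward as they close: fully open they stand 13 mm farther back than shut.
Start: joints at [75.229, 4.979, 10.078, 95.1, 0, 90], TCP at [0.14, 0.532, 0.231] pointing down, gripper open.
Joint ranges: [-179.16, 179.16], [-48.56, 103.87], [-65.8, 70.77], [-126.05, 130.52], [-82.76, 87.17], [-180, 180]. Speed limits (degrees/s): [127.2, 127.2, 147.25, 180, 180, 180].

### API

Orientations are given as [roll, pitch, yaw] about the fixed x, y, z axes, in that order (R = Rz(yaw) Ry(pitch) Rx(roll)).
In Python, from workcell import bot gives the robot as it stands.
- The arm moves only by the tool play_rows, never from a script. Its argument "steps" is a list that holds one entry, the list of rows, each a list of 4 numbers: the shift along the tool's x, y, z in m, then the turn about the tool's z in rad. In form: [[[tx, ty, tz, yaw], ...]]. A call has exactly 5 rows; each row shifts and turns the commanded pose from where the row before left it, along the tool's axes as they then stand; what a row does not reach is not made up. A row lasts 1/12 s, in which the tool goes at most 41.7 mm and 7.16 degrees, less where a joint would pass 70% of its speed; a pose out of reach is approached as far as the arm can. A call is refused whole if a number of a shift passes 0.0417 or a number of a turn 0.125, either way. A call with a gripper value outside its range is refused whole. "gripper" is the finger opening in m, from 0 to 0.0854, set as the call begins (left out, the last holds). The fingers move at their own pace and stop on an object; "squeeze" is the grip in N (left out, the last holds). Time passes only in rows, so rows that do not move let the fingers close, or fill a call up. It gives the time, the measured TCP pose, the force, the opening and the grip force at its end, in the units of the state.
- bot.get_obs(): the state, without advancing time (a new reading comes with each control period).
- bot.camera(name): name is "scene" or "top" or "wrist"; returns a dict with "img" (420x560x3 uint8, blue, green, red), "vfov" (degrees; the focal length in pixels is half the picture's height over the tangent of half this angle, whatever the lens; pixels are square), "cx", "cy" (the principal point, pixels), "xyz" and "attitude" of the camera in the world. Camera axes: x right, y down, z forward; pixel columns grow to the right and rows downward; lengths in m; the calibration is good to about 2 mm. A picture is of the moment at which its call begins. There is no depth.
- bot.job_done(): hands the job in; it is judged then, once.
The state is a dict: "time": time; "q": joint angles; "qd": joint speeds; "joint_efforts": joint torques, N m; "ee_pos": TCP position; "tcp_rot": TCP orientation; "wrist_force": force on the tool from outside, world axes, zero at the start; "torque": the same for the moment, N m; "opening": finger opening in m; "grasp_force": force on a finger pad.
Only numpy, scipy, OpenCV 4.12 (cv2) and the standard library are available. Lean on these libraries where they do the work, as an engineer would, in place of code of your own. Each camera call takes 0.05 s, during which the arm holds its last target. There are 200 camera calls.

### The job

Put the two white-lidded instrument cassettes on the green-lidded one to make one square column of three, each seated fully home inside the lid rim of the one below, with the heavier of the two white ones in the middle and the lighter on top (they look alike, so lift them to tell; if they differ by less than about 50 g either order will do). Set them down gently and let go only once they rest, never dropping them, leave the green-lidded cassette where it stands, do not tip the cassettes, and leave everything else on the bench alone.

Things in the scene. Friction and masses are not known exactly. Their poses are not given: they have to be found in the camera images.
- column_base: Green-lidded steel cassette, 0.9 kg, loose, foot of the column. 150 (own x) x 60 (y) x 50 mm high, z up, origin at the centre of its underside (foot tips). Four tapered feet at x +-57, y +-12 mm: 6 mm high, 12 mm wide at the tip, 18 at the root. Upright sides from 6 mm up; lid top at 46 mm, with a raised rim round its edge, 4 mm high, 7.5 mm wide. Either way round is alike.
- cassette_1: White-lidded cassette, same shape, size and origin as the green-lidded one; gripped across its 60 mm width. 0.25 to 0.85 kg, contents fixed and balanced; the two white ones look identical and either may be heavier. Seated, its feet stand on the lid inside the rim (1.5 mm play at foot roots, 4.5 at tips): 46 mm above the one below; on the rim it stands 4 mm proud or tilts.
- cassette_2: White-lidded cassette, same shape, size and origin as the green-lidded one; gripped across its 60 mm width. 0.25 to 0.85 kg, contents fixed and balanced; the two white ones look identical and either may be heavier. End latches stick out 3 mm (look only). It seats on a lid exactly as the other white one does.
- media_bottle: Closed amber glass bottle, 60 mm diameter, 130 mm tall, upright; origin at the centre of its underside. Bystander.
- dish_stack: Stack of three clear culture dishes, one piece, 62 mm diameter, 36 mm tall; origin at the centre of its underside. Bystander.
- specimen_cup: White open plastic cup, 60 mm rim diameter, 60 mm tall; origin at the centre of its underside. Bystander.
- tip_box: Blue pipette tip box with clear lid, 80 x 110 x 63 mm; origin at the centre of its underside. Bystander.
- oil_jar: Clear glass jar with blue cap, 64 mm diameter, 80 mm tall; origin at the centre of its underside. Bystander.
Things that resemble listed ones, but are neither listed nor needed, are in the scene too. Leave any pink or yellow look-alike of the cassette_2 alone.

How it is judged (in metres and radians):
On the way:
1. one white cassette is seated on the green-lidded one and let go (((z of cassette_1 in the frame of column_base between 0.043 and 0.048 m and x of cassette_1 in the frame of column_base between -0.005 and 0.005 m and y of cassette_1 in the frame of column_base between -0.005 and 0.005 m and angle between the x axis of cassette_1 and the x axis of column_base, either way round below 0.06 rad and angle between cassette_1's own z axis and vertical below 0.02 rad and contact force between cassette_1 and the fingers below 0.1 N) or (z of cassette_2 in the frame of column_base between 0.043 and 0.048 m and x of cassette_2 in the frame of column_base between -0.005 and 0.005 m and y of cassette_2 in the frame of column_base between -0.005 and 0.005 m and angle between the x axis of cassette_2 and the x axis of column_base, either way round below 0.06 rad and angle between cassette_2's own z axis and vertical below 0.02 rad and contact force between cassette_2 and the fingers below 0.1 N))), for 0.2 s.
At the end, for the whole second after the job is handed in: At rest: green one at the foot, within 15 mm of its start; each white one 43 to 48 mm above the one below, within 5 mm of its centre each way, 0.06 rad in yaw, level to 0.02 rad; the heavier white one in the middle (either order if under 60 g apart) (((z of cassette_1 in the frame of column_base between 0.043 and 0.048 m and x of cassette_1 in the frame of column_base between -0.005 and 0.005 m and y of cassette_1 in the frame of column_base between -0.005 and 0.005 m and angle between the x axis of cassette_1 and the x axis of column_base, either way round below 0.06 rad and angle between each of cassette_1, cassette_2's own z axis and vertical below 0.02 rad and z of cassette_2 in the frame of cassette_1 between 0.043 and 0.048 m and x of cassette_2 in the frame of cassette_1 between -0.005 and 0.005 m and y of cassette_2 in the frame of cassette_1 between -0.005 and 0.005 m and angle between the x axis of cassette_2 and the x axis of cassette_1, either way round below 0.06 rad and contact force between cassette_1 and column_base above 10.791 N) or (z of cassette_2 in the frame of column_base between 0.043 and 0.048 m and x of cassette_2 in the frame of column_base between -0.005 and 0.005 m and y of cassette_2 in the frame of column_base between -0.005 and 0.005 m and angle between the x axis of cassette_2 and the x axis of column_base, either way round below 0.06 rad and angle between each of cassette_2, cassette_1's own z axis and vertical below 0.02 rad and z of cassette_1 in the frame of cassette_2 between 0.043 and 0.048 m and x of cassette_1 in the frame of cassette_2 between -0.005 and 0.005 m and y of cassette_1 in the frame of cassette_2 between -0.005 and 0.005 m and angle between the x axis of cassette_1 and the x axis of cassette_2, either way round below 0.06 rad and contact force between cassette_1 and cassette_2 below 6.2784 N)) and distance of column_base from where it was at the start of the episode below 0.015 m and angle between column_base's own z axis and vertical below 0.02 rad and linear speed of each of cassette_1, cassette_2, column_base below 0.01 m/s); the robot touches nothing.
It fails at once if a white cassette is let go in the air, more than 10 mm above what it lands on ((contact force between cassette_1 and anything else below 0.05 N and height (world z) of cassette_1 between 0.01 and 0.042 m) or (contact force between cassette_1 and anything else below 0.05 N and height (world z) of cassette_1 between 0.056 and 0.088 m) or (contact force between cassette_1 and anything else below 0.05 N and height (world z) of cassette_1 between 0.102 and 9 m) or (contact force between cassette_2 and anything else below 0.05 N and height (world z) of cassette_2 between 0.01 and 0.042 m) or (contact force between cassette_2 and anything else below 0.05 N and height (world z) of cassette_2 between 0.056 and 0.088 m) or (contact force between cassette_2 and anything else below 0.05 N and height (world z) of cassette_2 between 0.102 and 9 m)).
It fails at once if a cassette is rammed onto the column (over 150 N) (contact force between any of cassette_1, cassette_2 and column_base above 150 N or contact force between cassette_1 and cassette_2 above 150 N).
It fails at once if a cassette is tipped by more than 0.5 rad (angle between any of cassette_1, cassette_2, column_base's own z axis and vertical above 0.5 rad).
It fails at once if the green-lidded cassette is shifted more than 30 mm (distance of column_base from where it was at the start of the episode above 0.03 m).
It fails at once if a bystander is shifted more than 30 mm (distance of any of media_bottle, dish_stack, specimen_cup, tip_box, oil_jar from where it was at the start of the episode above 0.03 m).
It also fails if it takes over 67 s, if anything falls off the work surface, if the arm or the gripper's body presses on something with over 40 N, if the wrist force passes 120 N, or if a joint passes its speed limit or range.

## Working session

There is one attempt and no reset: what is moved stays moved. The work goes in short steps, Python scripts to look and compute and a tool call to move; the robot and the scene stay as the last step left them, time stands still between calls to the robot, and variables do not carry over. Pictures are saved under pics/ and viewed, at most 10 in all, crops included, and the job is handed in when it is done.

Besides the shell and the picture viewer there is one more tool, called after "Request:" as name([rows], argument=value, ...), one row to a line, values as JSON. play_rows: Moves the arm, as the interface text tells. Its arguments: {"type":"object","properties":{"steps":{"type":"array","items":{"type":"array","items":{"type":"array","items":{"type":"number"}}}},"gripper":{"type":"number"},"squeeze":{"type":"number"}},"required":["steps"]}

```bash
mkdir -p pics; python3 - <<'E'
from workcell import bot
import cv2
print(bot.get_obs())
for n in ("top","scene"):
    c=bot.camera(n); cv2.imwrite(f"pics/{n}0.png",c["img"]); print({k:v for k,v in c.items() if k!="img"})
E
```

```text
{'time': 0.0, 'q': array([ 7.52279688e+01,  5.01265315e+00,  1.00359765e+01,  9.50994879e+01,
       -4.72583914e-04,  9.00032902e+01]), 'qd': array([ 0.08528782, -0.08099055, -0.07048631,  0.04712079, -0.00479216,
        0.0398552 ]), 'joint_efforts': array([-9.33940682e-04, -5.20389676e+01,  4.64805579e+01,  1.61832094e-02,
       -1.56070757e-05, -2.63290156e-05]), 'ee_pos': array([0.14018233, 0.53161025, 0.2305818 ]), 'tcp_rot': array([-1.79923835e+02,  4.76957266e-04,  1.65224679e+02]), 'wrist_force': array([-0.38065067, -0.25743661, -0.87278841]), 'torque': array([-0.04606967,  0.00203498, -0.04849553]), 'grasp_force': 0.0, 'opening': 0.0852959521311844}
{'vfov': 48.95198968980692, 'cx': 276.6075816717303, 'cy': 205.26416523198804, 'xyz': array([0.32534271, 0.00386314, 1.30405049]), 'attitude': array([-172.99670923,   -1.3691379 ,  -90.68389529])}
{'vfov': 56.32641348071757, 'cx': 283.3578181518819, 'cy': 210.4531443478606, 'xyz': array([1.06100747, 0.04011996, 0.81682726]), 'attitude': array([-142.29112648,   -0.69992172,   97.43753637])}
```

View pics/top0.png

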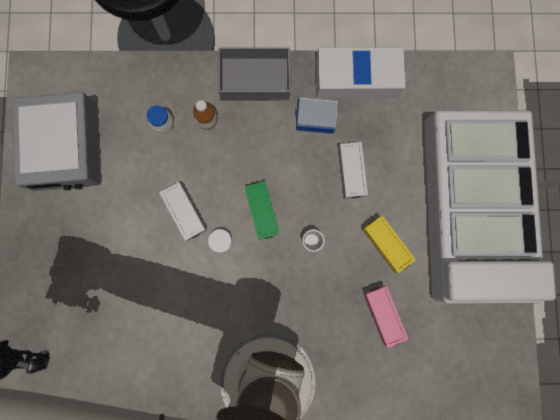

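View pics/scene0.png

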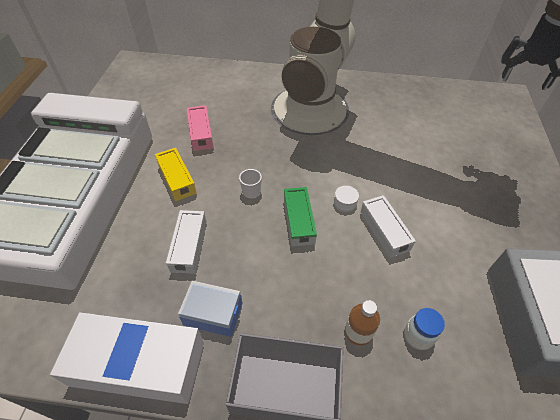

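The top view shows the green cassette at (262,210), with the white ones at (182,211) and (354,170). The dish stack is at (220,240) and the cup at (313,240). The scene view agrees.

```bash
cat > h.py <<'E'
import numpy as np, cv2
from scipy.spatial.transform import Rotation as Ro
def cast(c,uv,z):
    f=c["img"].shape[0]/2/np.tan(np.radians(c["vfov"]/2))
    uv=np.atleast_2d(np.float64(uv)); d=np.c_[(uv[:,0]-c["cx"])/f,(uv[:,1]-c["cy"])/f,np.ones(len(uv))]
    d=Ro.from_euler("xyz",c["attitude"],degrees=True).apply(d)
    return c["xyz"]+d*((z-c["xyz"][2])/d[:,2])[:,None]
def masks(img):
    h=cv2.cvtColor(img,cv2.COLOR_BGR2HSV)
    return {"green":cv2.inRange(h,(45,90,40),(85,255,255)),"white":cv2.inRange(h,(0,0,175),(180,50,255))}
def rects(c,z=.05,amin=400,amax=1e9,col=("green","white")):
    """rectangles of lid blobs, cast on plane z: centre, size, yaw of the long side (deg)"""
    out=[]
    for n in col:
        m=masks(c["img"])[n]; m=cv2.morphologyEx(m,cv2.MORPH_CLOSE,np.ones((5,5)))
        for k in cv2.findContours(m,cv2.RETR_EXTERNAL,cv2.CHAIN_APPROX_NONE)[0]:
            if not amin<cv2.contourArea(k)<amax: continue
            P=cast(c,k[:,0,:],z)[:,:2]
            (x,y),(a,b),t=cv2.minAreaRect(np.float32(P*1000))
            if a<b: a,b,t=b,a,t+90
            out.append((n,np.round(k[:,0].mean(0)),np.round([x,y],1),np.round([a,b],1),round((t+90)%180-90,1)))
    return out
E
python3 - <<'E'
from workcell import bot
from h import *
for n in ("top","scene"):
    c=bot.camera(n)
    print(n)
    for r in rects(c,amin=400,amax=6000): print(*r)
c=bot.camera("wrist"); print(c["xyz"],c["attitude"],c["vfov"],c["cx"],c["cy"]); cv2.imwrite("pics/w0.png",c["img"])
E
```

```text
top
green [262. 210.] [467.3  13.6] [152.2  59.2] 14.4
white [497. 283.] [ 265.3 -628.9] [251.6  88.4] 89.3
white [181. 211.] [466.9 231.4] [146.6  57.3] 28.6
white [354. 169.] [ 579.3 -243.2] [144.2  56.7] 4.5
white [453. 189.] [ 534.8 -570.5] [399.9 164.2] -0.4
white [358.  73.] [ 873.7 -274.5] [236.5 110.5] 89.9
scene
green [299. 213.] [468.8  11.9] [155.  60.] 14.6
white [ 21. 413.] [ 986.1 -424.1] [108.1  28.2] 79.2
white [209. 302.] [ 731.9 -150.1] [107.9  77.1] 84.5
white [547. 295.] [626.2 576. ] [194.5  86.4] 4.3
white [185. 237.] [ 577.6 -245.6] [150.7  60.8] 4.7
white [388. 220.] [460.6 226.3] [161.7  61.2] 28.5
white [ 86. 108.] [ 157.9 -681.8] [303.  106.6] 89.3
[0.06333527 0.55242176 0.37433646] [1.61920500e+02 5.78423616e-02 7.51705499e+01] 61.006370165517815 278.1893573417701 212.31443691720796
```

Request:
play_rows([
  [[-0.026,-0.014,0,0],[-0.026,-0.014,0,0],[-0.026,-0.014,0,0],[-0.026,-0.014,0,0],[-0.026,-0.014,0,0]],
], gripper=0.085, squeeze=50)

```text
time: 0.67
ee_pos: [0.2488, 0.43, 0.2312]
tcp_rot: [180.0, 0.0, 165.3]
wrist_force: [0.4, -0.1, 1.1]
opening: 0.085
grasp_force: 0.0
```

Request:
play_rows([
  [[-0.026,-0.014,0,0],[-0.026,-0.014,0,0],[-0.026,-0.014,0,0],[-0.026,-0.014,0,0],[-0.026,-0.014,0,0]],
])

```text
time: 1.08
ee_pos: [0.3568, 0.329, 0.2313]
tcp_rot: [180.0, 0.0, 165.2]
wrist_force: [1.0, -0.1, -0.1]
opening: 0.0851
grasp_force: 0.0
```

Request:
play_rows([
  [[-0.026,-0.014,0,0],[-0.026,-0.014,0,0],[-0.026,-0.014,0,0],[-0.026,-0.014,0,0],[-0.026,-0.014,0,0]],
])

```text
time: 1.5
ee_pos: [0.4647, 0.2281, 0.2313]
tcp_rot: [180.0, 0.0, 165.2]
wrist_force: [0.1, 0.7, 0.2]
opening: 0.085
grasp_force: 0.0
```

```bash
python3 -c "
from workcell import bot
o=bot.get_obs();print(o['time'],o['q'],o['ee_pos'],o['tcp_rot'])"
```

```text
1.5 [ 2.61449540e+01  5.22223078e-01  5.44544741e+00  9.49192485e+01
 -9.12408172e-04  4.09195526e+01] [0.46468405 0.22809358 0.23127318] [1.79998085e+02 3.60188835e-03 1.65225401e+02]
```

Request:
play_rows([
  [[0,0,0,-0.108],[0,0,0,-0.108],[0,0,0,-0.108],[0,0,0,-0.108],[0,0,0,-0.108]],
])

```text
time: 1.92
ee_pos: [0.4639, 0.2292, 0.2311]
tcp_rot: [-180.0, -0.0, -163.5]
wrist_force: [-0.1, -0.6, -0.4]
opening: 0.085
grasp_force: 0.0
```

Request:
play_rows([
  [[0,0,0,-0.108],[0,0,0,-0.108],[0,0,0,0],[0,0,0,0],[0,0,0,0]],
])

```text
time: 2.33
ee_pos: [0.4638, 0.2293, 0.2312]
tcp_rot: [180.0, -0.0, -151.7]
wrist_force: [0.9, 0.1, 0.2]
opening: 0.0851
grasp_force: 0.0
```

```bash
python3 - <<'E'
from workcell import bot
from h import *
c=bot.camera("wrist"); cv2.imwrite("pics/w1.png",c["img"])
for r in rects(c,amin=2000): print(*r)
o=bot.get_obs(); print(o['ee_pos'],o['tcp_rot'],c["xyz"],c["attitude"])
E
```

```text
green [55. 76.] [472.3  16.3] [137.4  64.6] 14.5
white [382. 133.] [388.6 290.4] [242.  209.6] 23.6
[0.46379182 0.22932285 0.23125372] [ 1.79999342e+02 -1.95571481e-03 -1.51623371e+02] [0.39381872 0.19179962 0.37473106] [ 1.61929759e+02 -9.18622703e-04  1.18285284e+02]
```

View pics/w1.png

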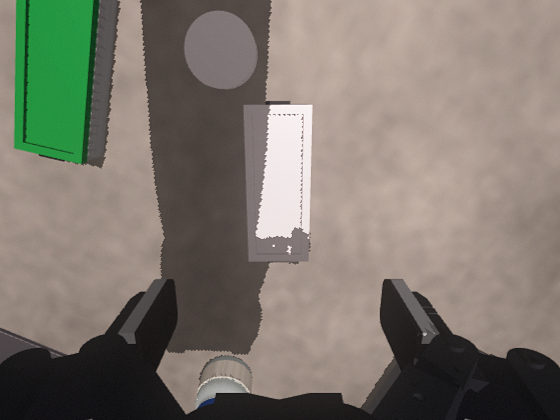

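The wrist view shows the left white lid, partly in shadow, with corners near (244,105), (312,105), (309,262) and (249,262). The dish stack is at (221,50). I'll cast the corners to find the lid.

```bash
python3 - <<'E'
from workcell import bot
from h import *
c=bot.camera("wrist")
P=cast(c,[(244,105),(312,105),(309,262),(249,262)],.05)[:,:2]*1000
print(P.round(1),P.mean(0), [np.linalg.norm(P[i]-P[i-1]).round(1) for i in range(4)])
m=(P[2]+P[3]-P[0]-P[1]);print(np.degrees(np.arctan2(m[1],m[0])))
m=(P[0]-P[1]);print(np.degrees(np.arctan2(m[1],m[0])))
print(cast(c,[(221,50)],.036))
E
```

```text
[[414.6 169. ]
 [386.4 221.3]
 [518.6 294.2]
 [547.2 241.1]] [466.70967433 231.401238  ] [np.float64(151.0), np.float64(59.3), np.float64(151.0), np.float64(60.2)]
28.691954354871704
-61.67963915925567
[[0.38395043 0.12989551 0.036     ]]
```

Request:
play_rows([
  [[-0.0034,0.0005,0.036,0],[0,0,0.036,0],[0,0,0.036,0],[0,0,0.036,0],[0,0,0.036,0]],
])

```text
time: 2.85
ee_pos: [0.4664, 0.2313, 0.0498]
tcp_rot: [-180.0, 0.0, -151.6]
wrist_force: [0.6, 1.2, 0.3]
opening: 0.085
grasp_force: 0.0
```

Request:
play_rows([
  [[0,0,0.0125,0],[0,0,0.0125,0],[0,0,0.0125,0],[0,0,0,0],[0,0,0,0]],
])

```text
time: 3.27
ee_pos: [0.4671, 0.2317, 0.0147]
tcp_rot: [-180.0, 0.1, -151.5]
wrist_force: [-0.6, 0.4, 0.6]
opening: 0.085
grasp_force: 0.0
```

Request:
play_rows([
  [[0,0,0,0],[0,0,0,0],[0,0,0,0],[0,0,0,0],[0,0,0,0]],
], gripper=0.04)

```text
time: 3.68
ee_pos: [0.4676, 0.2317, 0.0156]
tcp_rot: [-180.0, 0.2, -151.5]
wrist_force: [-0.6, -1.7, 7.2]
opening: 0.0592
grasp_force: 54.2
```

Request:
play_rows([
  [[0,0,0,0],[0,0,0,0],[0,0,0,0],[0,0,0,0],[0,0,0,0]],
])

```text
time: 4.1
ee_pos: [0.4676, 0.2317, 0.0156]
tcp_rot: [-180.0, 0.2, -151.5]
wrist_force: [0.4, -1.5, 6.1]
opening: 0.0591
grasp_force: 54.2
```

Request:
play_rows([
  [[0,0,-0.007,0],[0,0,-0.01,0],[0,0,-0.01,0],[0,0,-0.01,0],[0,0,0,0]],
])

```text
time: 4.52
ee_pos: [0.4676, 0.232, 0.0535]
tcp_rot: [-180.0, 0.2, -151.5]
wrist_force: [0.5, 0.5, -6.6]
opening: 0.0595
grasp_force: 57.4
```

Request:
play_rows([
  [[0,0,0,0],[0,0,0,0],[0,0,0,0],[0,0,0,0],[0,0,0,0]],
])

```text
time: 4.93
ee_pos: [0.4663, 0.2313, 0.0503]
tcp_rot: [180.0, -0.1, -151.5]
wrist_force: [0.1, -0.1, -8.0]
opening: 0.0595
grasp_force: 57.3
```

```bash
cat > weigh.py <<'E'
from workcell import bot
import numpy as np
F=[];T=[]
for i in range(16):
    bot.camera("wrist"); o=bot.get_obs(); F.append(o["wrist_force"]);T.append(o["joint_efforts"])
F=np.array(F);T=np.array(T)
print(o["time"],"F",F.mean(0).round(3),"sd",F.std(0).round(2),"mass g",-F[:,2].mean()/9.81*1000,"tau",T.mean(0).round(3),T.std(0).round(3)); print(o["ee_pos"],o["tcp_rot"],o["torque"],o["opening"],o["grasp_force"])
E
python3 weigh.py
```

```text
5.7333 F [-0.091  0.106 -7.815] sd [0.28 0.44 0.53] mass g 796.6443601955561 tau [ 0.0000e+00 -5.1894e+01  5.0224e+01  2.0000e-02 -1.0000e-03  0.0000e+00] [0.001 0.019 0.027 0.004 0.    0.   ]
[0.46656509 0.2314198  0.05080834] [-1.79999932e+02  4.85368398e-03 -1.51452715e+02] [-0.01378142  0.02820959 -0.01330467] 0.05924303652230101 57.33490616083145
```

Cassette A weighs about 0.80 kg. The maximum is 0.85 kg, so A can go in the middle.

Request:
play_rows([
  [[0,0,-0.02,0],[0,0,-0.03,0],[0,0,-0.03,0],[0,0,-0.03,0],[0,0,-0.02,0]],
])

```text
time: 6.15
ee_pos: [0.467, 0.2316, 0.1839]
tcp_rot: [-180.0, 0.2, -151.5]
wrist_force: [0.9, 0.0, -8.0]
opening: 0.0595
grasp_force: 58.6
```

Request:
play_rows([
  [[0.0105,-0.019,0,0],[0.0105,-0.019,0,0],[0.0105,-0.019,0,0],[0.0105,-0.019,0,0],[0.0105,-0.019,0,0]],
])

```text
time: 6.57
ee_pos: [0.4657, 0.1219, 0.1809]
tcp_rot: [-180.0, 0.0, -151.4]
wrist_force: [0.5, 0.0, -8.2]
opening: 0.0594
grasp_force: 58.4
```

Request:
play_rows([
  [[0,0,0,0.049],[0,0,0,0.049],[0,0,0,0.049],[0,0,0,0.049],[0,0,0,0.049]],
])

```text
time: 6.98
ee_pos: [0.4658, 0.1227, 0.1809]
tcp_rot: [180.0, 0.0, -165.6]
wrist_force: [-0.2, -0.1, -7.7]
opening: 0.0591
grasp_force: 58.5
```

Request:
play_rows([
  [[0,0,0,0],[0,0,0,0],[0,0,0,0],[0,0,0,0],[0,0,0,0]],
])

```text
time: 7.4
ee_pos: [0.4658, 0.1229, 0.1808]
tcp_rot: [-180.0, -0.0, -165.4]
wrist_force: [-0.7, 0.0, -7.4]
opening: 0.0595
grasp_force: 58.5
```

```bash
python3 - <<'E'
from workcell import bot
from h import *
c=bot.camera("wrist"); cv2.imwrite("pics/w2.png",c["img"])
for r in rects(c,amin=2000): print(*r)
o=bot.get_obs(); print(o['ee_pos'],o['tcp_rot'],o["opening"])
E
```

```text
green [140. 156.] [465.9  13.6] [150.3  62.6] 14.5
white [ 50. 227.] [539.9 -56.6] [74.1 50.7] 54.4
white [450. 182.] [440.1 256. ] [346. 178.] 28.2
[0.46580775 0.12286127 0.18078564] [ 1.79999663e+02 -2.91046188e-04 -1.65459611e+02] 0.059175945264106376
```

View pics/w2.png

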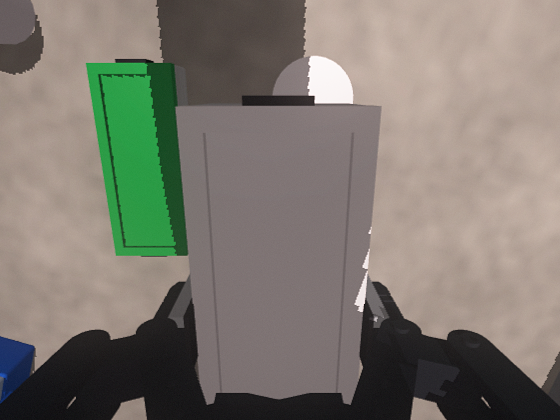

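The wrist view shows the green lid, left edge corners (88,64) and (117,256). The held cassette is level, with its near top edge at (177..381,106). I'll compare the held lid's near edge with the TCP.

```bash
python3 - <<'E'
from workcell import bot
from h import *
c=bot.camera("wrist"); o=bot.get_obs()
t=np.radians(14.5); u=np.array([np.cos(t),np.sin(t)]); v=np.array([-u[1],u[0]])
zt=o["ee_pos"][2]-.0155+.05
for z in (zt,):
    P=cast(c,[(177,106),(381,106)],z)[:,:2]*1000; T=o["ee_pos"][:2]*1000
    print("held edge rel TCP u,v",(P-T)@u,(P-T)@v)
P=cast(c,[(88,64),(117,256),(177,256)],.05)[:,:2]*1000
print("green left corners u,v",P@u,P@v, "top est",np.array([467.3,13.6])@u,np.array([467.3,13.6])@v)
E
```

```text
held edge rel TCP u,v [-76.66990878 -76.65203431] [-29.45911463  30.33119124]
green left corners u,v [380.59541855 530.5166826  530.53047257] [-133.01914839 -133.43256368  -82.84520113] top est 455.82056040383014 -103.83576798549822
```

Request:
play_rows([
  [[0.005,-0.0212,0,0],[0.005,-0.0212,0,0],[0.005,-0.0212,0,0],[0.005,-0.0212,0,0],[0.0048,-0.0212,0,0]],
])

```text
time: 7.92
ee_pos: [0.4682, 0.0131, 0.1808]
tcp_rot: [-180.0, 0.0, -165.5]
wrist_force: [0.2, -0.3, -8.6]
opening: 0.0593
grasp_force: 58.9
```

Request:
play_rows([
  [[0,0,0.02,0],[0,0,0.02,0],[0,0,0.02,0],[0,0,0.02,0],[0,0,0.015,0]],
])

```text
time: 8.33
ee_pos: [0.4678, 0.0139, 0.0841]
tcp_rot: [180.0, -0.1, -165.5]
wrist_force: [-0.4, -0.7, -9.2]
opening: 0.0592
grasp_force: 58.8
```

Request:
play_rows([
  [[0,0,0,0],[0,0,0,0],[0,0,0,0],[0,0,0,0],[0,0,0,0]],
])

```text
time: 8.75
ee_pos: [0.4691, 0.0141, 0.087]
tcp_rot: [-180.0, 0.1, -165.5]
wrist_force: [0.3, -0.4, -7.6]
opening: 0.0591
grasp_force: 58.7
```

```bash
python3 - <<'E'
from workcell import bot
from h import *
c=bot.camera("scene"); cv2.imwrite("pics/s1.png",cv2.resize(c["img"][140:280,220:400],None,fx=4,fy=4))
o=bot.get_obs(); print(o['ee_pos'],o['tcp_rot'],o["opening"])
E
```

```text
[0.46891572 0.01406073 0.08678053] [-1.79981549e+02  8.69917101e-02 -1.65490995e+02] 0.058961427028325804
```

View pics/s1.png

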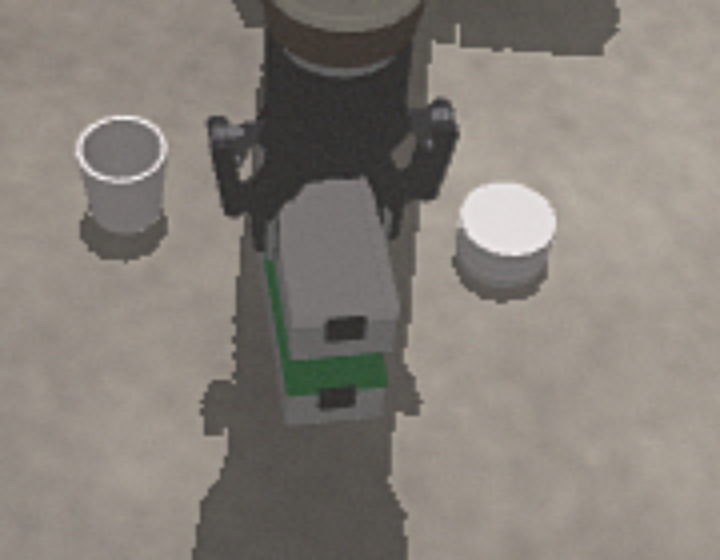

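The scene crop shows the held cassette hovering squarely over the green one, clear of the cup and dishes.

Request:
play_rows([
  [[0,0,0.005,0],[0,0,0.005,0],[0,0,0.004,0],[0,0,0.003,0],[0,0,0.002,0]],
])

```text
time: 9.22
ee_pos: [0.468, 0.014, 0.066]
tcp_rot: [180.0, -0.1, -165.5]
wrist_force: [0.1, -0.1, -7.6]
opening: 0.0598
grasp_force: 59.1
```

Request:
play_rows([
  [[0,0,0.001,0],[0,0,0.001,0],[0,0,0.001,0],[0,0,0.0005,0],[0,0,0,0]],
])

```text
time: 9.63
ee_pos: [0.4684, 0.014, 0.0633]
tcp_rot: [-180.0, 0.0, -165.5]
wrist_force: [0.6, 0.2, -7.8]
opening: 0.0594
grasp_force: 59.1
```

Request:
play_rows([
  [[0,0,0.0005,0],[0,0,0.0005,0],[0,0,0.0005,0],[0,0,0.0005,0],[0,0,0,0]],
])

```text
time: 10.05
ee_pos: [0.4684, 0.014, 0.0616]
tcp_rot: [-180.0, 0.0, -165.5]
wrist_force: [-1.1, -0.2, -4.9]
opening: 0.059
grasp_force: 59.6
```

Request:
play_rows([
  [[0,0,0.0003,0],[0,0,0.0003,0],[0,0,0.0003,0],[0,0,0,0],[0,0,0,0]],
])

```text
time: 10.47
ee_pos: [0.4685, 0.014, 0.0616]
tcp_rot: [-180.0, 0.1, -165.5]
wrist_force: [-6.3, -0.6, 6.8]
opening: 0.0595
grasp_force: 60.8
```

Request:
play_rows([
  [[0,0,0,0],[0,0,0,0],[0,0,0,0],[0,0,0,0],[0,0,0,0]],
], gripper=0.085)

```text
time: 10.88
ee_pos: [0.4685, 0.014, 0.0604]
tcp_rot: [-180.0, 0.0, -165.5]
wrist_force: [0.2, 0.2, -0.6]
opening: 0.085
grasp_force: 0.0
```

Request:
play_rows([
  [[0,0,0,0],[0,0,-0.005,0],[0,0,-0.02,0],[0,0,-0.035,0],[0,0,-0.035,0]],
])

```text
time: 11.3
ee_pos: [0.4675, 0.014, 0.156]
tcp_rot: [180.0, -0.1, -165.5]
wrist_force: [1.0, 0.1, 0.4]
opening: 0.0847
grasp_force: 0.0
```

Request:
play_rows([
  [[0,0,-0.03,0],[0,0,-0.025,0],[0,0,0,0],[0,0,0,0],[0,0,0,0]],
])

```text
time: 11.72
ee_pos: [0.4683, 0.014, 0.2099]
tcp_rot: [180.0, -0.0, -165.5]
wrist_force: [1.1, 0.3, -0.7]
opening: 0.0847
grasp_force: 0.0
```

```bash
python3 - <<'E'
from workcell import bot
from h import *
c=bot.camera("wrist"); cv2.imwrite("pics/w3.png",c["img"])
o=bot.get_obs(); print(o['q'],o['ee_pos'],o['tcp_rot'],o["opening"])
E
```

```text
[ 1.71387967e+00 -6.50490220e+00 -3.71394758e+00  9.28729983e+01
  1.93435731e-03 -1.27926014e+01] [0.46800997 0.01401331 0.20941454] [ 1.79979947e+02 -7.95788857e-02 -1.65493506e+02] 0.08501010325496151
```

View pics/w3.png

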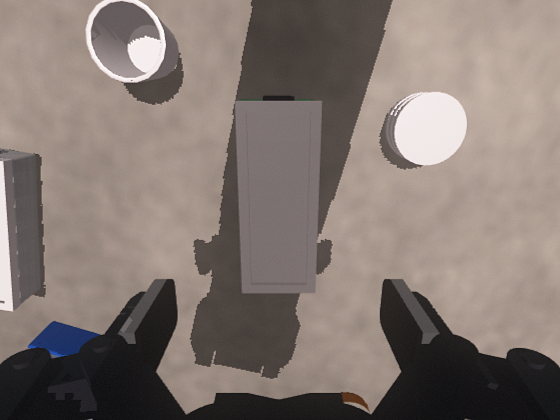

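The white cassette sits on the column with lid corners (235,101), (322,101), (315,293) and (242,293). No tilt is visible.

```bash
python3 - <<'E'
from workcell import bot
from h import *
c=bot.camera("wrist")
for z in (.096,.1):
    P=cast(c,[(235,101),(322,101),(315,293),(242,293)],z)[:,:2]*1000
    t=np.radians(14.5); u=np.array([np.cos(t),np.sin(t)]); v=np.array([-u[1],u[0]])
    print(z,P.mean(0), (P@u).round(1),(P@v).round(1),P.mean(0)@u,P.mean(0)@v)
E
```

```text
0.096 [466.62471616  14.09083905] [380.3 380.3 530.3 530.2] [-133.1  -73.2  -73.4 -133.1] 455.28968222820043 -103.19148574357695
0.1 [465.4514796   13.78371828] [380.2 380.3 527.9 527.9] [-132.6  -73.7  -73.8 -132.6] 454.076919119364 -103.19506902103618
```

Request:
play_rows([
  [[-0.0043,-0.0277,0,0],[-0.0043,-0.0277,0,0],[-0.0043,-0.0277,0,0],[-0.0043,-0.0277,0,0],[-0.0043,-0.0277,0,0]],
])

```text
time: 12.23
ee_pos: [0.5238, -0.1159, 0.2093]
tcp_rot: [180.0, -0.1, -165.5]
wrist_force: [0.8, -0.0, 0.5]
opening: 0.0852
grasp_force: 0.0
```

Request:
play_rows([
  [[-0.0043,-0.0277,0,0],[-0.0043,-0.0277,0,0],[-0.0043,-0.0277,0,0],[-0.0043,-0.0277,0,0],[-0.0043,-0.0277,0,0]],
])

```text
time: 12.65
ee_pos: [0.5793, -0.2446, 0.209]
tcp_rot: [179.9, -0.1, -165.5]
wrist_force: [-0.1, 0.2, 0.5]
opening: 0.085
grasp_force: 0.0
```

Request:
play_rows([
  [[0,0,0,0.086],[0,0,0,0.086],[0,0,0,0],[0,0,0,0],[0,0,0,0]],
])

```text
time: 13.07
ee_pos: [0.5792, -0.2431, 0.2099]
tcp_rot: [180.0, -0.0, -175.2]
wrist_force: [-0.4, -0.3, -0.5]
opening: 0.0845
grasp_force: 0.0
```

```bash
python3 - <<'E'
from workcell import bot
from h import *
c=bot.camera("wrist"); cv2.imwrite("pics/w4.png",c["img"])
for r in rects(c,amin=2000): print(*r)
o=bot.get_obs(); print(o['q'],o['ee_pos'],o['tcp_rot'],o["opening"])
E
```

```text
white [349. 357.] [ 748.  -147.6] [98.4 80.5] 84.4
white [471. 227.] [598.2 -78.3] [170.  114.9] 36.7
white [201. 132.] [ 563.3 -303. ] [274.7 250.9] -0.4
[-2.27599555e+01  1.57029183e+01  2.00204823e+01  9.43404315e+01
  5.64073200e-04 -2.75662444e+01] [ 0.57922875 -0.24300608  0.21017615] [ 1.79988917e+02 -2.00104343e-02 -1.75193709e+02] 0.08497488958385736
```

View pics/w4.png

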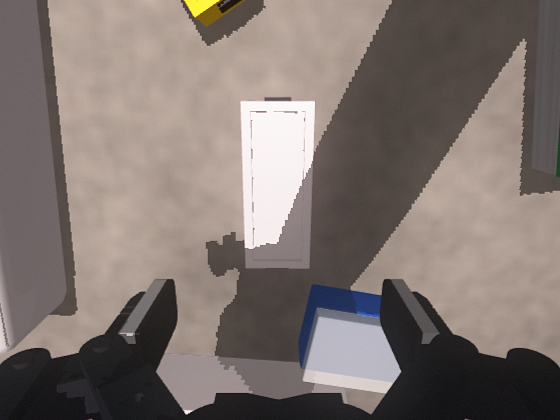

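The wrist view shows the right white lid with corners (241,101), (315,101), (310,268) and (246,268). The tip box's near corner is at (313,285), beyond the cassette's far end.

```bash
python3 - <<'E'
from workcell import bot
from h import *
c=bot.camera("wrist"); o=bot.get_obs()
P=cast(c,[(241,101),(315,101),(310,268),(246,268)],.05)[:,:2]*1000
m=(P[2]+P[3]-P[0]-P[1]);print(P.mean(0),np.degrees(np.arctan2(m[1],m[0])),[np.linalg.norm(P[i]-P[i-1]).round(1) for i in range(4)])
R=Ro.from_euler("xyz",o["tcp_rot"],degrees=True).as_matrix()
f=lambda p:(R.T@np.r_[p-o["ee_pos"][:2],0]).round(4)
print("tool delta",f(P.mean(0)/1000)); print("tipbox corner in tool",f(cast(c,[(313,285)],.063)[0,:2]))
E
```

```text
[ 578.81886165 -243.01677816] 4.737151088901537 [np.float64(150.5), np.float64(60.2), np.float64(150.5), np.float64(60.4)]
tool delta [0.0005 0.     0.    ]
tipbox corner in tool [-0.0855  0.0321 -0.    ]
```

Request:
play_rows([
  [[0.0005,0,0.033,0],[0,0,0.033,0],[0,0,0.033,0],[0,0,0.033,0],[0,0,0.033,0]],
])

```text
time: 13.58
ee_pos: [0.5787, -0.243, 0.0442]
tcp_rot: [-180.0, 0.0, -175.2]
wrist_force: [0.7, -0.6, -0.8]
opening: 0.085
grasp_force: 0.0
```

Request:
play_rows([
  [[0,0,0.011,0],[0,0,0.01,0],[0,0,0.0095,0],[0,0,0,0],[0,0,0,0]],
])

```text
time: 14.0
ee_pos: [0.5795, -0.2436, 0.0161]
tcp_rot: [-180.0, 0.1, -175.3]
wrist_force: [-0.1, -0.1, 0.7]
opening: 0.0848
grasp_force: 0.0
```

Request:
play_rows([
  [[0,0,0,0],[0,0,0,0],[0,0,0,0],[0,0,0,0],[0,0,0,0]],
], gripper=0.04)

```text
time: 14.42
ee_pos: [0.5797, -0.2439, 0.0166]
tcp_rot: [-179.9, 0.1, -175.4]
wrist_force: [-1.2, -0.1, 6.8]
opening: 0.0593
grasp_force: 55.0
```

Request:
play_rows([
  [[0,0,0,0],[0,0,0,0],[0,0,0,0],[0,0,0,0],[0,0,0,0]],
])

```text
time: 14.83
ee_pos: [0.5797, -0.2439, 0.0166]
tcp_rot: [-179.9, 0.1, -175.4]
wrist_force: [-1.2, -0.3, 7.1]
opening: 0.0592
grasp_force: 55.0
```

Request:
play_rows([
  [[0,0,-0.007,0],[0,0,-0.01,0],[0,0,-0.01,0],[0,0,-0.01,0],[0,0,0,0]],
])

```text
time: 15.25
ee_pos: [0.58, -0.2439, 0.0549]
tcp_rot: [-179.9, 0.2, -175.3]
wrist_force: [0.4, -0.6, -4.5]
opening: 0.0591
grasp_force: 56.0
```

Request:
play_rows([
  [[0,0,0,0],[0,0,0,0],[0,0,0,0],[0,0,0,0],[0,0,0,0]],
])

```text
time: 15.67
ee_pos: [0.5786, -0.2433, 0.0513]
tcp_rot: [180.0, -0.0, -175.3]
wrist_force: [-0.1, 0.1, -5.3]
opening: 0.0593
grasp_force: 56.0
```

```bash
python3 weigh.py
```

```text
16.4667 F [-0.049  0.059 -5.666] sd [0.47 0.39 0.52] mass g 577.5303408852691 tau [ 0.0000e+00 -6.7351e+01  4.9355e+01  1.1000e-02 -4.0000e-03  0.0000e+00] [0.001 0.025 0.028 0.003 0.    0.   ]
[ 0.57888332 -0.24343053  0.05189424] [-1.79999319e+02  1.77246401e-03 -1.75347510e+02] [ 0.03476151 -0.00463132  0.0452174 ] 0.059283165282780576 55.986446142196655
```

Cassette B is about 0.58 kg, so the heavier A is correctly in the middle.

Request:
play_rows([
  [[0,0,-0.03,0],[0,0,-0.036,0],[0,0,-0.036,0],[0,0,-0.036,0],[0,0,-0.03,0]],
])

```text
time: 16.88
ee_pos: [0.5789, -0.2434, 0.2229]
tcp_rot: [-179.9, 0.1, -175.3]
wrist_force: [0.9, -0.6, -5.7]
opening: 0.0594
grasp_force: 57.9
```

Request:
play_rows([
  [[0.02,0.0303,0,0],[0.02,0.0303,0,0],[0.02,0.0303,0,0],[0.02,0.0303,0,0],[0.02,0.0303,0,0]],
])

```text
time: 17.3
ee_pos: [0.4657, -0.0995, 0.2198]
tcp_rot: [-180.0, 0.0, -175.4]
wrist_force: [0.9, 0.8, -5.2]
opening: 0.0591
grasp_force: 57.8
```

Request:
play_rows([
  [[0,0,0,-0.086],[0,0,0,-0.086],[0,0,0,0],[0,0,0,0],[0,0,0,0]],
])

```text
time: 17.72
ee_pos: [0.4671, -0.1007, 0.2199]
tcp_rot: [-180.0, 0.0, -165.7]
wrist_force: [-0.5, 0.4, -6.0]
opening: 0.0593
grasp_force: 58.3
```

```bash
python3 - <<'E'
from workcell import bot
from h import *
c=bot.camera("wrist"); cv2.imwrite("pics/w5.png",c["img"])
o=bot.get_obs(); print(o['ee_pos'],o['tcp_rot'],o["opening"])
E
```

```text
[ 0.46705852 -0.10075823  0.21980045] [ 1.79993818e+02 -8.42273316e-03 -1.65648105e+02] 0.05926447407687966
```

View pics/w5.png

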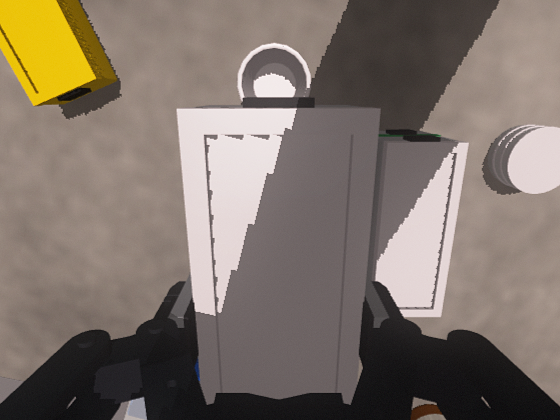

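The wrist view shows the held lid's near edge at (177..380,108). The column lid's right corners are at (468,143) and (441,317).

```bash
python3 - <<'E'
from workcell import bot
from h import *
c=bot.camera("wrist"); o=bot.get_obs()
t=np.radians(14.4); u=np.array([np.cos(t),np.sin(t)]); v=np.array([-u[1],u[0]])
T=o["ee_pos"][:2]*1000
P=cast(c,[(177,108),(380,108)],o["ee_pos"][2]-.0166+.05)[:,:2]*1000
h=np.array([((P-T)@u).mean()+75,((P-T)@v).mean()]); print("held centre rel TCP",h,(P-T)@u,(P-T)@v)
Q=cast(c,[(468,143),(441,317)],.096)[:,:2]*1000; print("column right edge u,v",Q@u,Q@v,"prev",np.array([466.62,14.09])@u,np.array([466.62,14.09])@v)
R=Ro.from_euler("xyz",o["tcp_rot"],degrees=True).as_matrix()
g=466.62*np.array([1,0])+14.09*np.array([0,1])-h[0]*u-h[1]*v
print("TCP target",g,"tool delta mm",R.T@np.r_[g-T,0])
E
```

```text
held centre rel TCP [-1.02636316  0.42068305] [-76.08192227 -75.97080405] [-29.69327105  30.53463716]
column right edge u,v [381.26252829 531.39102121] [-72.72949377 -71.7697386 ] prev 455.4643151559946 -102.39633840856214
TCP target [467.7187377   13.93777962] tool delta mm [-2.91483865e+01  1.10985967e+02  6.53544698e-03]
```

Request:
play_rows([
  [[-0.0059,0.0222,0,0],[-0.0059,0.0222,0,0],[-0.0059,0.0222,0,0],[-0.0059,0.0222,0,0],[-0.0059,0.0222,0,0]],
])

```text
time: 18.23
ee_pos: [0.4677, 0.0151, 0.2197]
tcp_rot: [180.0, -0.0, -165.6]
wrist_force: [0.6, -0.0, -4.4]
opening: 0.059
grasp_force: 58.7
```

Request:
play_rows([
  [[0,0,0.018,0],[0,0,0.02,0],[0,0,0.02,0],[0,0,0.018,0],[0,0,0.013,0]],
])

```text
time: 18.65
ee_pos: [0.4672, 0.0142, 0.129]
tcp_rot: [180.0, -0.1, -165.6]
wrist_force: [0.1, -0.0, -5.7]
opening: 0.0592
grasp_force: 58.5
```

Request:
play_rows([
  [[0,0,0,0],[0,0,0,0],[0,0,0,0],[0,0,0,0],[0,0,0,0]],
])

```text
time: 19.07
ee_pos: [0.4682, 0.0143, 0.1319]
tcp_rot: [-180.0, 0.1, -165.5]
wrist_force: [0.3, -0.6, -6.3]
opening: 0.0595
grasp_force: 58.5
```

```bash
python3 -c "
from workcell import bot
o=bot.get_obs();print(o['time'],o['ee_pos'],o['tcp_rot'])"
```

```text
19.0667 [0.46824127 0.01428705 0.13194943] [-1.79978662e+02  8.93288901e-02 -1.65508756e+02]
```

Position is within 0.5 mm, so I lower it.

Request:
play_rows([
  [[0,0,0.005,0],[0,0,0.005,0],[0,0,0.004,0],[0,0,0.003,0],[0,0,0.002,0]],
])

```text
time: 19.48
ee_pos: [0.4674, 0.0143, 0.1112]
tcp_rot: [180.0, -0.0, -165.5]
wrist_force: [-0.3, -0.6, -6.1]
opening: 0.0593
grasp_force: 58.7
```

Request:
play_rows([
  [[0,0,0.001,0],[0,0,0.001,0],[0,0,0.0005,0],[0,0,0,0],[0,0,0,0]],
])

```text
time: 19.9
ee_pos: [0.4677, 0.0143, 0.1095]
tcp_rot: [-180.0, 0.0, -165.5]
wrist_force: [0.1, -0.3, -5.2]
opening: 0.0593
grasp_force: 58.7
```

Request:
play_rows([
  [[0,0,0.0004,0],[0,0,0.0004,0],[0,0,0.0004,0],[0,0,0.0003,0],[0,0,0,0]],
])

```text
time: 20.32
ee_pos: [0.4678, 0.0143, 0.1085]
tcp_rot: [-180.0, 0.0, -165.5]
wrist_force: [-2.4, 0.2, 2.0]
opening: 0.0592
grasp_force: 59.5
```

Request:
play_rows([
  [[0,0,0,0],[0,0,0,0],[0,0,0,0],[0,0,0,0],[0,0,0,0]],
], gripper=0.085)

```text
time: 20.73
ee_pos: [0.4678, 0.0144, 0.108]
tcp_rot: [-180.0, 0.0, -165.5]
wrist_force: [0.3, 0.0, -0.0]
opening: 0.0844
grasp_force: 0.0
```

Request:
play_rows([
  [[0,0,0,0],[0,0,-0.005,0],[0,0,-0.02,0],[0,0,-0.035,0],[0,0,-0.035,0]],
])

```text
time: 21.15
ee_pos: [0.4669, 0.0143, 0.2036]
tcp_rot: [180.0, -0.1, -165.5]
wrist_force: [0.1, -0.0, 0.8]
opening: 0.0847
grasp_force: 0.0
```

Request:
play_rows([
  [[0,0,-0.03,0],[0,0,-0.02,0],[0,0,0,0],[0,0,0,0],[0,0,0,0]],
])

```text
time: 21.57
ee_pos: [0.4675, 0.0143, 0.2522]
tcp_rot: [180.0, -0.0, -165.5]
wrist_force: [-0.5, 1.4, -0.4]
opening: 0.0846
grasp_force: 0.0
```

```bash
python3 - <<'E'
from workcell import bot
from h import *
a=bot.camera("wrist"); b=bot.camera("scene")
cv2.imwrite("pics/f.png",np.hstack([cv2.resize(a["img"],(400,300)),cv2.resize(b["img"][130:280,200:400],(400,300))]))
cv2.imwrite("pics/w6.png",a["img"])
print(bot.get_obs()["ee_pos"])
E
```

```text
[0.46725576 0.01430353 0.25164483]
```

View pics/f.png

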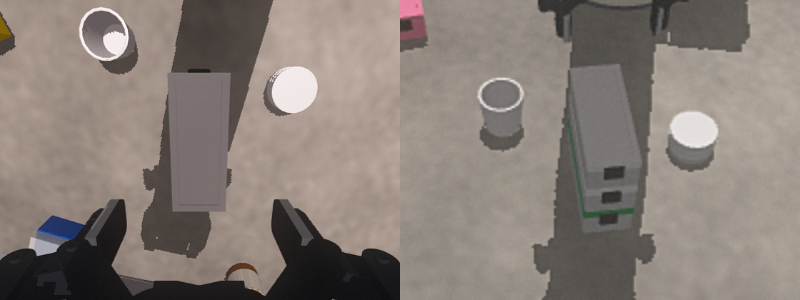

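The two views show a straight, level column of three (wrist lid about (168..230, 73..211) in the pasted picture), gripper clear. Contact came at 0.1085 m against 0.1086 m predicted for a full seat. I hand it in.

```bash
python3 -c "
from workcell import bot
print(bot.job_done())"
```

```text
the job is handed in; nothing more can be done
None
```

The column of three is built and handed in: green at the foot, the heavier white cassette (about 0.80 kg) in the middle and the lighter (about 0.58 kg) on top; both measured as fully seated, but the hand-in returned no verdict.

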